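# Nest the channel offcuts in the stock tray

## Robot

A 7-joint arm with a two-finger parallel gripper is mounted at the origin on the work surface. World frame = base frame: x ahead of the robot, y to its left, z up, the work surface at z = 0. Lengths are in mm, angles in rad, forces in N, time in s.
With the tool pointing down it reaches from about 350 to 900 mm from the base axis. Payload 7.2 kg.
Tool frame: the origin (TCP) lies at the very end of the fingers, on their centre line; the grasp point (between the pads) lies 19 mm behind it (env.tcp_to_grasp is the distance from the TCP to the grasp point, in mm); z points along the fingers, y is the line along which they close (so a half turn about z gives the same grasp; the last joint's range is limited). The gripper opens to 88 mm and grips with 3 to 60 N. Pads are 20 mm wide; open, the fingers measure 115 mm over their backs; the gripper's body (75 mm by 178 mm) begins 61 mm behind the grasp point.
Start: joints at [1.072, 0.411, -0.013, 1.596, 0.006, 1.134, -0.082], TCP at [260.988, -567.904, 185.553] pointing down, gripper open.
Joint ranges: [-2.95, 2.95], [-0.29, 1.99], [-1.47, 1.44], [0.14, 2.54], [-1.03, 4.17], [0.13, 1.85], [-2.86, 2.86]. Speed limits (rad/s): [2.39, 2.39, 3.01, 3.01, 3.14, 3.14, 3.14].

## Interface

Orientations are given as a unit quaternion [w, x, y, z].
In Python, from station import env gives the robot as it stands.
- The arm moves only by the tool arm_command, never from a script. Its argument "commands" is a list of rows, each a list of 3 entries, a list of its own where there are three numbers: the finger opening in m, from 0 to 0.0878, then the shift along the tool's x, y, z in m, then the turn, a rotation vector about the tool's x, y, z in degrees. A call has 1 to 8 rows; each row is the pose to reach, as a shift and turn from the pose commanded when the call began, along the tool's axes at that moment; what a row does not reach only later rows make up. A row lasts 1/8 s, in which the tool goes at most 62.5 mm and 10.7 degrees, less where a joint would pass 70% of its speed; a pose out of reach is approached as far as the arm can. A call with a gripper value outside its range is refused whole. The fingers move at their own pace and stop on an object; "force" is the grip in N (left out, the last holds). Time passes only in rows, so rows that repeat a pose let the fingers close. It gives the time, the measured TCP pose, the force, the opening and the grip force at its end, in the units of the state.
- env.get_state(): the state, without advancing time (a new reading comes with each control period).
- env.get_image(name): name is "scene" or "side" or "wrist"; returns the picture (384x512x3 uint8, red, green, blue); there is no depth.
- env.camera_params(name): a dict with "fx", "fy", "cx", "cy" (pixels), "distortion" ([k1, k2, p1, p2, k3] as OpenCV has them; the pictures are not rectified), "pose" (4x4, takes a point from camera to world coordinates); the wrist camera has in their place "mount" (4x4, takes a point from camera to tool coordinates, whose origin is the TCP and whose axes are the flange's). Camera axes: x right, y down, z forward; pixel columns grow to the right and rows downward; lengths in mm; the calibration is good to about 2 mm. A picture is of the moment at which its call begins: read the wrist's pose just before it. camera_params takes no time and is no camera call.
- env.job_done(): hands the job in; it is judged then, once.
The state is a dict: "t": time; "joint_pos": joint angles; "joint_vel": joint speeds; "joint_torque": joint torques, N m; "position": TCP position; "eef_rot": TCP orientation; "contact_force": force on the tool from outside, world axes, zero at the start; "torque": the same for the moment, N m; "grip_width": opening from 0.0 (shut) to 1.0 (fully open); "finger_force": force on a finger pad.
Only numpy, scipy, OpenCV 4.12 (cv2) and the standard library are available. Lean on these libraries where they do the work, as an engineer would, in place of code of your own. Each camera call takes 0.05 s, during which the arm holds its last target. There are 200 camera calls.

## Task

Three equal wide pieces of steel channel are to be nested in the red stock tray: the middle one is already screwed down with its legs up. Lay the two loose wide channels on it, legs down, one on each side, so that each straddles one leg of the middle channel (one of its own legs in the middle trough, the other on the plywood), lying flat and parallel with the middle one, with the ends roughly lined up. Leave the narrower channel where it lies.

Things in the scene. Friction and masses are not known exactly. Their poses are not given: they have to be found in the camera images.
- chan_a_mid (a point): Loose steel channel (U section) lying legs-down, web on top: 60 mm long, 80 mm wide, 40 mm high, web and legs 5 mm thick, 0.35 kg. Point: its centre, 20 mm below the web's top. x along the 60 mm length, y across the legs, z up. The web's two end edges, 60 mm apart along x, are the free grip from above. It starts on the bench left or right of the tray.
- chan_b_mid (a point): Second, equal piece. Loose steel channel (U section) lying legs-down, web on top: 60 mm long, 80 mm wide, 40 mm high, web and legs 5 mm thick, 0.35 kg. Point: its centre, 20 mm below the web's top. x along the 60 mm length, y across the legs, z up. The web's two end edges, 60 mm apart along x, are the free grip from above. It starts on the bench left or right of the tray.
- nest (a point): Trough centre, on the web's upper face, of the middle channel: same section, fixed legs-up in the red tray. x along it, y across, z up. Its legs rise 35 mm above this point, 35 to 40 mm out in y. Plywood beside it is level with this point, rim 3 mm higher (tray 170 x 280 mm). A nested channel's centre: 20 mm above, ideally 55 mm (free 40 to 70) out in y.
- narrow_mid (a point): Bystander to leave alone: narrower loose channel, same steel, legs down, 60 mm long, only 45 mm wide, 40 mm high. Point: its centre, half-way up; x along its length. A 60 mm angle bracket also lies about.
There are look-alikes about, which are no part of the job. Leave any green or purple look-alike of the part that bears chan_b_mid alone.

How it is judged:
By the outcome, as a careful person would: the job done as asked, in the order asked, and still so for the second after the job is handed in, with the robot touching nothing.
It also fails if it takes over 58 s, if anything falls off the work surface, if the arm or the gripper's body presses on something with over 40 N, if the wrist force passes 120 N, or if a joint passes its speed limit or range.

## Working session

There is one attempt and no reset: what is moved stays moved. The work goes in short steps, Python scripts to look and compute and a tool call to move; the robot and the scene stay as the last step left them, time stands still between calls to the robot, and variables do not carry over. Pictures are saved under pics/ and viewed, at most 10 in all, crops included, and the job is handed in when it is done.

Besides the shell and the picture viewer there is one more tool, called after "Emit:" as a command line: name --argument value ..., lists and objects as JSON in quotes. arm_command: Moves the arm, as the interface text tells. Its arguments: {"type":"object","properties":{"commands":{"type":"array"},"force":{"type":"number"}},"required":["commands"]}

```bash
mkdir -p pics; ls; cat > h.py <<'E'
import numpy as np, cv2
from station import env
def save(img,n): cv2.imwrite(f'pics/{n}.png',cv2.cvtColor(img,cv2.COLOR_RGB2BGR))
def cam(name,st=None):
    p=env.camera_params(name)
    K=np.array([[p['fx'],0,p['cx']],[0,p['fy'],p['cy']],[0,0,1.]])
    d=np.array(p['distortion'],float)
    if 'pose' in p: T=np.array(p['pose'])
    else:
        from scipy.spatial.transform import Rotation as R
        q=st['eef_rot'];W=np.eye(4);W[:3,:3]=R.from_quat([q[1],q[2],q[3],q[0]]).as_matrix();W[:3,3]=st['position']
        T=W@np.array(p['mount'])
    return K,d,T
def plane(c,uv,z):
    K,d,T=c
    u=cv2.undistortPoints(np.array(uv,float).reshape(-1,1,2),K,d).reshape(-1,2)
    r=np.c_[u,np.ones(len(u))]@T[:3,:3].T; o=T[:3,3]
    return o+r*((z-o[2])/r[:,2])[:,None]
def proj(c,X):
    K,d,T=c; M=np.linalg.inv(T)
    return cv2.projectPoints(np.array(X,float).reshape(-1,1,3),cv2.Rodrigues(M[:3,:3])[0],M[:3,3],K,d)[0].reshape(-1,2)
E
python3 - <<'E'
from h import *
s=env.get_state();print(s['position'],s['eef_rot'],s['t'])
a=env.get_image('scene');b=env.get_image('side')
np.save('scene0.npy',a);np.save('side0.npy',b)
for n in('scene','side'):print(n,cam(n)[2].round(2).tolist(),cam(n)[0][0])
save(cv2.resize(a,(800,600)),'scene0');save(cv2.resize(b,(800,600)),'side0')
E
```

```text
pics
[ 260.72244338 -567.40635142  184.72653294] [-7.48010474e-04  9.76886132e-01  2.13758916e-01 -2.25199502e-04] 0.0
scene [[-0.62, 0.62, -0.48, 942.81], [0.78, 0.49, -0.38, 300.51], [0.0, -0.61, -0.79, 774.93], [0.0, 0.0, 0.0, 1.0]] [384.24268006   0.         250.17327008]
side [[-0.96, -0.17, 0.21, 250.12], [-0.27, 0.55, -0.79, 846.58], [0.02, -0.82, -0.58, 731.67], [0.0, 0.0, 0.0, 1.0]] [452.67059679   0.         256.16879537]
```

View pics/scene0.png

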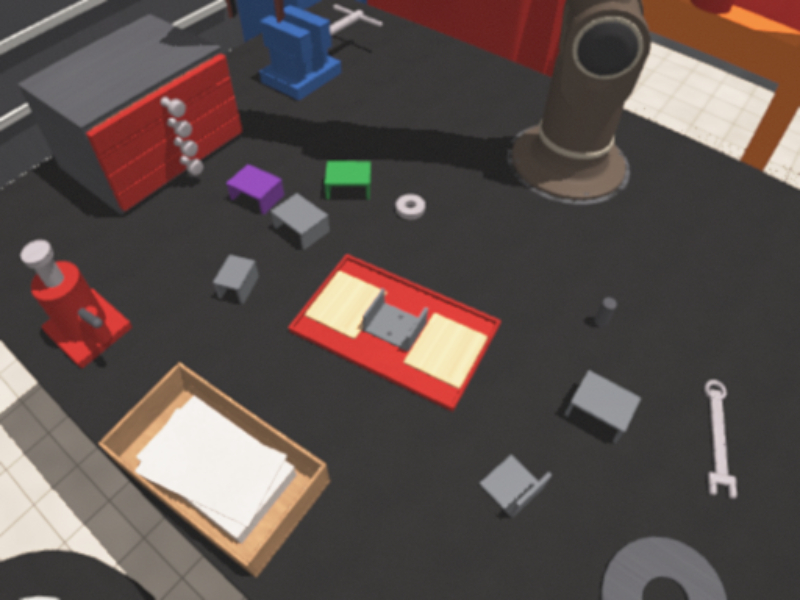

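View pics/side0.png

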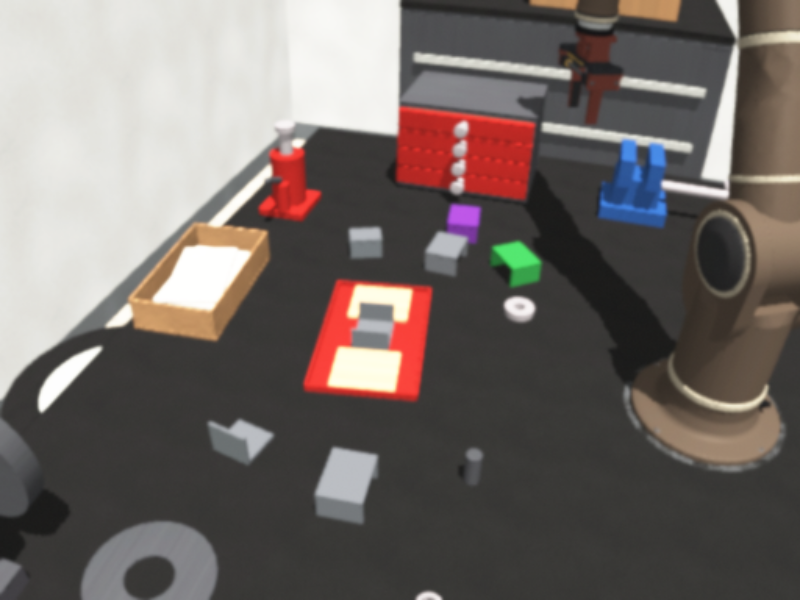

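The scene view shows three grey legs-down channels at (300,220), (236,278) and (603,405). The angle bracket is at (515,485), the fixed middle channel is in the tray at (395,322), and the green and purple look-alikes are at (348,178) and (255,187). I'll measure the size of each top face.

```bash
cat > m.py <<'E'
from h import *
def rects(name,img,c,seeds,z=40,tol=9):
    out=[]
    for s in seeds:
        m=np.zeros((img.shape[0]+2,img.shape[1]+2),np.uint8)
        im=cv2.medianBlur(img,3)
        cv2.floodFill(im.copy(),m,(int(s[0]),int(s[1])),0,(tol,)*3,(tol,)*3,4|cv2.FLOODFILL_MASK_ONLY|cv2.FLOODFILL_FIXED_RANGE|(255<<8))
        m=m[1:-1,1:-1]; m=cv2.morphologyEx(m,cv2.MORPH_OPEN,np.ones((3,3)))
        cs,_=cv2.findContours(m,cv2.RETR_EXTERNAL,cv2.CHAIN_APPROX_NONE)
        k=max(cs,key=cv2.contourArea)
        w=plane(c,k.reshape(-1,2),z)[:,:2].astype(np.float32)
        r=cv2.minAreaRect(w); out.append(r)
        print(name,s,'px',len(k),'ctr',np.round(r[0],1),'size',np.round(r[1],1),'ang',round(r[2],1))
    return out
E
python3 - <<'E'
from m import *
k=.64
a=np.load('scene0.npy');b=np.load('side0.npy')
rects('scene',a,cam('scene'),[(299*k,214*k),(238*k,271*k),(605*k,398*k)])
rects('side',b,cam('side'),[(447*k,245*k),(366*k,236*k),(348*k,468*k)])
for n,i in(('scene',a),('side',b)):
    h=cv2.cvtColor(i,cv2.COLOR_RGB2HSV)
    m=(((h[...,0]<8)|(h[...,0]>172))&(h[...,1]>150)&(h[...,2]>110)).astype(np.uint8)
    x0,y0,x1,y1=(180,155,330,270) if n=='scene' else (190,175,285,260)
    mm=np.zeros_like(m);mm[y0:y1,x0:x1]=m[y0:y1,x0:x1]
    p=np.argwhere(mm)[:,::-1]
    w=plane(cam(n),p,6)[:,:2].astype(np.float32); print('tray',n,cv2.minAreaRect(w))
cr=np.hstack([cv2.resize(a[90:290,130:430],(800,533),interpolation=cv2.INTER_CUBIC)])
save(cr,'crop0')
E
```

```text
scene (191.36, 136.96) px 63 ctr [ 465.4 -282.7] size [74.6 55.4] ang 85.4
scene (152.32, 173.44) px 55 ctr [ 625.  -273.9] size [55.1 40.6] ang 22.0
scene (387.2, 254.72) px 98 ctr [461.9 297.5] size [56.3 76.9] ang 3.1
side (286.08, 156.8) px 48 ctr [ 466.2 -276.8] size [65.3 50.1] ang 85.0
side (234.24, 151.04) px 37 ctr [ 626.2 -266.9] size [48.1 29.5] ang 17.4
side (222.72, 299.52) px 105 ctr [462.7 300.3] size [54.8 73.9] ang 3.6
tray scene ((526.0531616210938, -23.252578735351562), (176.42588806152344, 285.75897216796875), 9.460111618041992)
tray side ((530.7821655273438, -19.805618286132812), (176.39120483398438, 298.6235656738281), 9.59433650970459)
```

View pics/crop0.png

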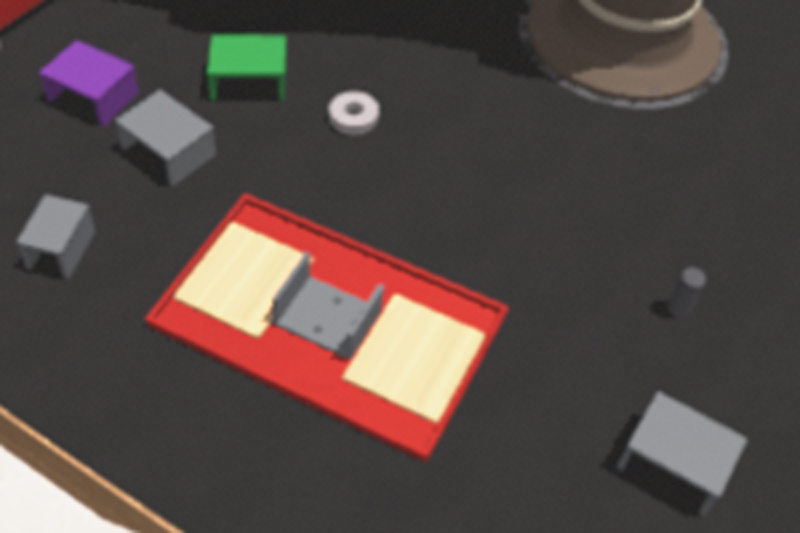

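The wide pieces are A at (462,298) and B at (465,-281): crop pixels (687,443) and (165,137). Both measure about 80x60. The grey piece at crop (57,235) is about 55x41, so it is the narrow bystander at (625,-272). Green and purple stay where they are. The tray lies at about 9.5°. Next: clearances and the first move.

```bash
cat >> h.py <<'E'
from scipy.spatial.transform import Rotation as R
def go(x,y,z,ydeg):
    "shift (m) and turn (deg) in tool axes to TCP pose pointing down, tool y at ydeg"
    s=env.get_state();q=s['eef_rot'];A=R.from_quat([q[1],q[2],q[3],q[0]]).as_matrix()
    t=np.radians(ydeg);yv=np.array([np.cos(t),np.sin(t),0]);zv=np.array([0,0,-1.]);B=np.c_[np.cross(yv,zv),yv,zv]
    print('shift m',((A.T@(np.array([x,y,z])-s['position']))/1000).round(4),'turn',R.from_matrix(A.T@B).as_rotvec(degrees=True).round(1),'now',s['position'].round(1),'t',round(s['t'],2))
E
python3 - <<'E'
from h import *
k=.64
s=cam('side');c=cam('scene')
print('cabinet base side',plane(s,[(530*k,198*k),(398*k,182*k)],0)[:,:2].round())
print('vise',plane(s,[(600*k,215*k),(665*k,222*k)],0)[:,:2].round())
print('purple top',plane(c,[(255*k,183*k)],40).round(),plane(s,[(464*k,218*k)],40).round(),'green',plane(c,[(348*k,174*k)],40).round())
print('mount',np.round(env.camera_params('wrist')['mount'],2).tolist(),env.camera_params('wrist')['fx'])
go(440,-250,260,-4.6)
E
```

```text
cabinet base side [[ 343. -594.]
 [ 647. -578.]]
vise [[ 185. -564.]
 [  44. -579.]]
purple top [[ 460. -399.   40.]] [[ 455. -386.   40.]] green [[ 337. -281.   40.]]
mount [[0.0, -0.96, -0.29, 79.77], [1.0, 0.0, -0.0, -0.28], [0.0, -0.29, 0.96, -199.08], [0.0, 0.0, 0.0, 1.0]] 326.9659963695694
shift m [ 0.2954 -0.2137 -0.0749] turn [ -0.1  -0.  -60.7] now [ 260.8 -567.5  184.8] t 0.1
```

Emit:
arm_command --commands '[[0.0878,[0,0,-0.06],[0,0,0]],[0.0878,[0.05,-0.03,-0.075],[0,0,-10]],[0.0878,[0.1,-0.07,-0.075],[0,0,-20]],[0.0878,[0.15,-0.11,-0.075],[0,0,-30]],[0.0878,[0.2,-0.145,-0.075],[0,0,-40]],[0.0878,[0.25,-0.18,-0.075],[0,0,-50]],[0.0878,[0.295,-0.214,-0.075],[0,0,-60]],[0.0878,[0.295,-0.214,-0.075],[0,0,-60.7]]]' --force 30

```text
t: 1.1
position: [441.7, -245.6, 260.6]
eef_rot: [-0.0, 0.732, 0.682, 0.001]
contact_force: [-0.3, -0.6, -0.0]
grip_width: 1.0
finger_force: 0.0
```

```bash
python3 - <<'E'
from h import *
s=env.get_state();a=env.get_image('wrist');np.save('w0.npy',a);print(s['position'].round(1),s['t'])
c=cam('wrist',s)
print('B pred',proj(c,[[465,-281,40]]).round(),'tray pred',proj(c,[[528,-21,5]]).round())
save(cv2.resize(a,(800,600)),'w0')
go(465.5,-281,120,-4.7)
E
```

```text
[ 441.7 -245.6  260.6] 1.1
B pred [[279. 182.]] tray pred [[316. -29.]]
shift m [-0.0304  0.0276  0.1404] turn [-0.  -0.   0.3] now [ 440.3 -248.6  260.5] t 1.15
```

View pics/w0.png

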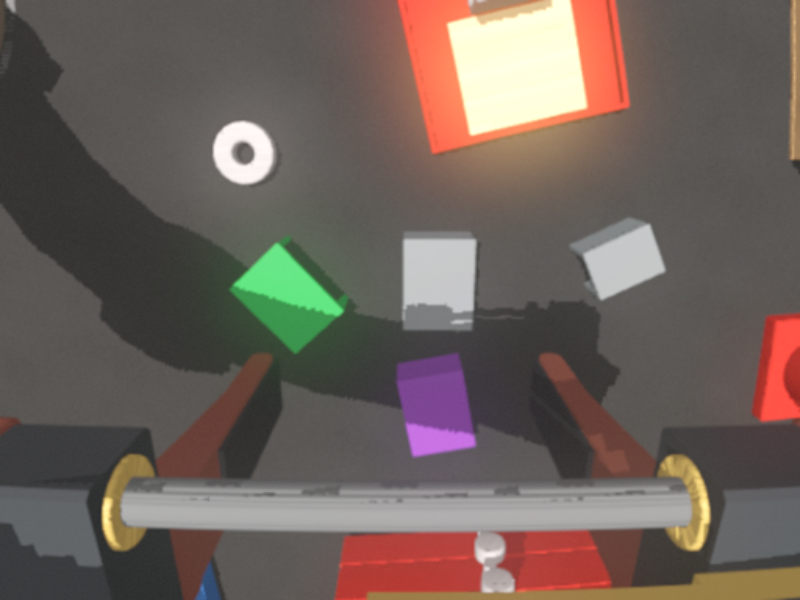

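The wrist view shows B's web at (403–476, 239–330), centre about (440,285), which agrees with the prediction. Purple is clear below it, green and the narrow channel are clear to the sides, and the tray is above.

```bash
python3 - <<'E'
from h import *
s=env.get_state();a=env.get_image('wrist');c=cam('wrist',s)
# settled frame: bright grey web, any lighting
h=cv2.cvtColor(a,cv2.COLOR_RGB2HSV);m=((h[...,1]<45)&(h[...,2]>85)).astype(np.uint8)
m[:140]=0;m[215:]=0;m[:,:250]=0;m[:,312:]=0
m=cv2.morphologyEx(m,cv2.MORPH_CLOSE,np.ones((5,5)))
k=max(cv2.findContours(m,0,1)[0],key=cv2.contourArea);print(cv2.boundingRect(k))
print(cv2.minAreaRect(plane(c,k.reshape(-1,2),40)[:,:2].astype(np.float32)))
E
```

```text
(250, 140, 62, 70)
((466.643310546875, -275.10430908203125), (93.9344253540039, 82.67522430419922), 85.75052642822266)
```

```bash
python3 - <<'E'
from h import *
s=env.get_state();s=dict(s);s['position']=np.array([441.7,-245.6,260.6]);c=cam('wrist',s)
p=plane(c,np.array([(403,239),(476,239),(403,329),(472,330)])*.64,40)[:,:2];print(p.round(1),p.mean(0))
go(464,-281.5,100,-4.7)
E
```

```text
[[ 439.8 -239.9]
 [ 500.3 -244.7]
 [ 433.4 -319. ]
 [ 493.5 -324.8]] [ 466.7458553  -282.08075958]
shift m [-0.029   0.0271  0.1603] turn [-0.   0.   0.1] now [ 439.4 -250.4  260.3] t 1.2
```

Emit:
arm_command --commands '[[0.0878,[-0.029,0.029,0.05],[0,0,0]],[0.0878,[-0.029,0.029,0.1],[0,0,0]],[0.0878,[-0.029,0.029,0.15],[0,0,0]],[0.0878,[-0.029,0.029,0.18],[0,0,0]],[0.0878,[-0.029,0.029,0.21],[0,0,0]],[0.0878,[-0.029,0.029,0.23],[0,0,0]],[0.0878,[-0.029,0.029,0.242],[0,0,0]],[0.0878,[-0.029,0.029,0.242],[0,0,0]]]'

```text
t: 2.2
position: [465.2, -282.3, 17.8]
eef_rot: [-0.001, 0.736, 0.677, -0.0]
contact_force: [0.1, -0.9, -0.0]
grip_width: 0.996
finger_force: 0.0
```

Emit:
arm_command --commands '[[0.03,[0,0,0],[0,0,0]],[0.03,[0,0,0],[0,0,0]],[0.03,[0,0,0],[0,0,0]],[0.03,[0,0,0],[0,0,0]],[0.03,[0,0,0],[0,0,0]],[0.03,[0,0,0],[0,0,0]]]' --force 35

```text
t: 2.95
position: [466.3, -281.5, 18.6]
eef_rot: [0.0, 0.735, 0.678, -0.0]
contact_force: [-0.2, -0.3, -0.9]
grip_width: 0.367
finger_force: 0.0
```

The opening is 32 mm, where the web should have stopped it at 60. I'll look.

```bash
python3 - <<'E'
from h import *
s=env.get_state();print({k:np.round(s[k],3).tolist() for k in('position','grip_width','finger_force','contact_force','t')})
a=env.get_image('wrist');b=env.get_image('scene')
save(np.hstack([cv2.resize(a,(400,300)),cv2.resize(b[90:210,130:290],(400,300))]),'g0')
E
```

```text
{'position': [466.261, -281.502, 18.573], 'grip_width': 0.367, 'finger_force': 0.0, 'contact_force': [-0.194, -0.322, -0.898], 't': 2.95}
```

View pics/g0.png

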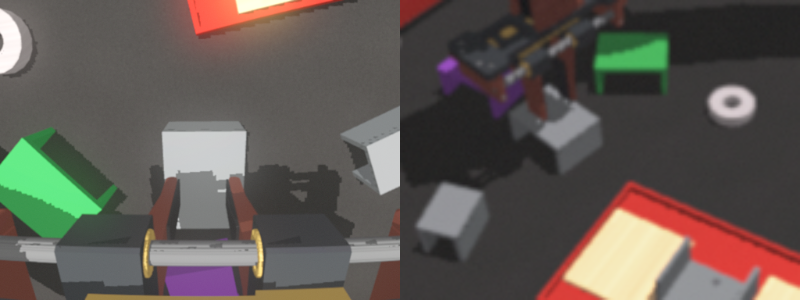

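```bash
python3 - <<'E'
from h import *
s=env.get_state();print({k:np.round(s[k],3).tolist() for k in('position','grip_width','finger_force','contact_force','t')})
a=env.get_image('wrist');c=cam('wrist',s)
for x in (436,450,482,496):
  print(x,[(proj(c,[[x,-281.5,z]])[0]-[160,150]).round()*4 for z in(18,40)])
print((proj(c,[[466-30,-242,40],[466+30,-242,40]])-[160,150]).round()*4)
save(cv2.resize(a[150:290,160:350],None,fx=4,fy=4,interpolation=cv2.INTER_CUBIC),'g1')
E
```

```text
{'position': [466.21, -281.476, 18.513], 'grip_width': 0.345, 'finger_force': 0.0, 'contact_force': [0.503, 0.197, -0.783], 't': 3.05}
436 [array([216., 296.]), array([196., 352.])]
450 [array([300., 288.]), array([288., 344.])]
482 [array([496., 276.]), array([504., 328.])]
496 [array([580., 268.]), array([600., 324.])]
[[160.  96.]
 [588.  60.]]
```

View pics/g1.png

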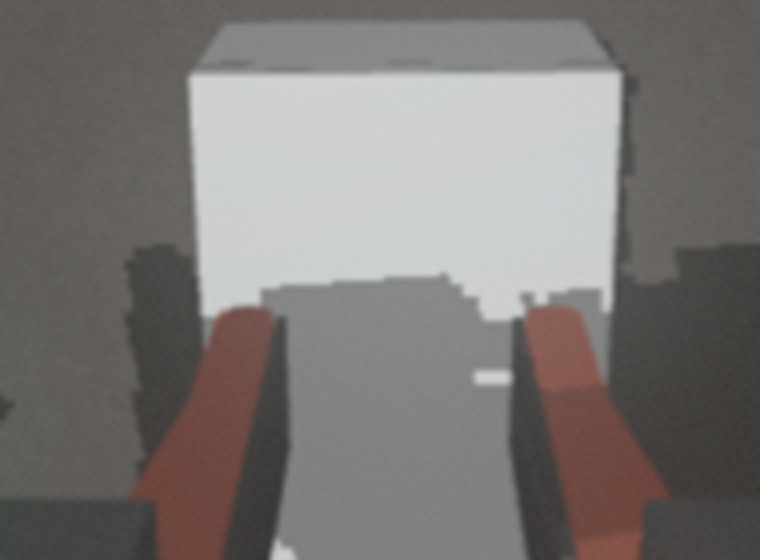

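The fingers stand 30 mm apart inside the web's outline, and nothing is gripped. I'll open them, rise clear and see what moved.

Emit:
arm_command --commands '[[0.0878,[0,0,0],[0,0,0]],[0.0878,[0,0,0],[0,0,0]],[0.0878,[0,0,0],[0,0,0]],[0.0878,[0,0,0],[0,0,0]],[0.0878,[0,0,0],[0,0,0]],[0.0878,[0,0,0],[0,0,0]]]'

```text
t: 3.85
position: [466.3, -281.5, 18.5]
eef_rot: [0.0, 0.735, 0.678, -0.0]
contact_force: [0.8, 1.3, 0.4]
grip_width: 0.98
finger_force: 0.0
```

```bash
python3 - <<'E'
from m import *
s=env.get_state();a=env.get_image('wrist');c=cam('wrist',s);print(s['position'],s['grip_width'],s['contact_force'])
b=env.get_image('scene');bs=env.get_image('side');s2=np.load('side0.npy');s1=np.load('scene0.npy')
rects('side',bs,cam('side'),[(447*.64,243*.64)])
np.save('w2.npy',a)
# top-edge of web & leg face in wrist
print('web corners obs now: column profile'); col=a[150:260,255].astype(int).sum(1)//3; print(col.tolist())
row=a[175,180:340].astype(int).sum(1)//3; print(row.tolist())
save(np.hstack([cv2.resize(a[130:290,140:370],(400,300)),cv2.resize(bs[110:200,225:360],(400,300),interpolation=cv2.INTER_CUBIC)]),'g2')
E
```

```text
[ 466.25022009 -281.50265621   18.54830733] 0.9795101843013875 [0.79059699 1.31394368 0.35873299]Traceback (most recent call last):
  File "<stdin>", line 4, in <module>
  File "m.py", line 10, in rects
    k=max(cs,key=cv2.contourArea)
ValueError: max() iterable argument is empty
```

```bash
python3 - <<'E'
from m import *
a=env.get_image('wrist');bs=env.get_image('side')
save(np.hstack([cv2.resize(a[130:290,140:370],(400,300)),cv2.resize(bs[110:200,225:360],(400,300),interpolation=cv2.INTER_CUBIC)]),'g2')
E
```

```text
(no output)
```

View pics/g2.png

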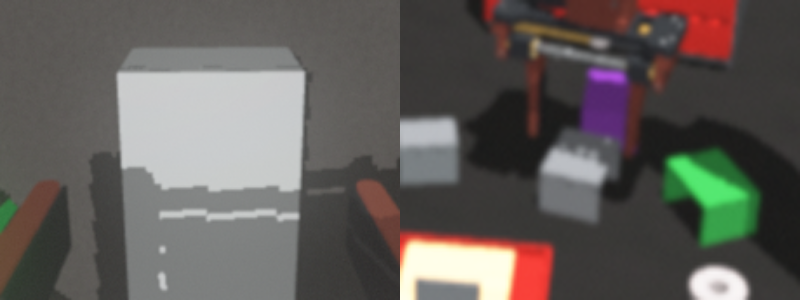

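```bash
python3 - <<'E'
from h import *
s=env.get_state();c=cam('side');w=cam('wrist',s)
L=(225+133*135/400,110+135*90/300);Rr=(225+232*135/400,110+152*90/300)
print('obs',L,Rr)
print('pred z18',proj(c,[[466+50,-286,18.5],[466-50,-278,18.5]]).round(1))
for z in(18,40,60,80):print(z,plane(c,[L,Rr],z)[:,:2].round().tolist())
LW=(140+42*230/400,130+182*160/300);RW=(140+372*230/400,130+182*160/300)
print('wrist tips',LW,RW,proj(w,[[466-50,-268,18.5],[466+50,-276,18.5]]).round(1))
for z in(18,40,60):print(z,plane(w,[LW,RW],z)[:,:2].round().tolist())
E
```

```text
obs (269.8875, 150.5) (303.3, 155.6)
pred z18 [[269.9 158.2]
 [302.  164.9]]
18 [[527.0, -331.0], [423.0, -332.0]]
40 [[519.0, -294.0], [417.0, -296.0]]
60 [[511.0, -261.0], [412.0, -263.0]]
80 [[503.0, -228.0], [408.0, -230.0]]
wrist tips (164.15, 227.06666666666666) (353.9, 227.06666666666666) [[180.7 207. ]
 [335.4 206.9]]
18 [[403.0, -281.0], [528.0, -291.0]]
40 [[410.0, -273.0], [522.0, -282.0]]
60 [[417.0, -265.0], [517.0, -273.0]]
```

The side and wrist views both place the visible fingertips at z≈45, not 18, so the fingers closed above the web. I'll go down in guarded steps, watching the force.

Emit:
arm_command --commands '[[0.0878,[0,0,0.004],[0,0,0]],[0.0878,[0,0,0.008],[0,0,0]],[0.0878,[0,0,0.012],[0,0,0]],[0.0878,[0,0,0.014],[0,0,0]],[0.0878,[0,0,0.014],[0,0,0]]]'

```text
t: 4.72
position: [466.1, -281.4, 4.3]
eef_rot: [-0.0, 0.735, 0.678, -0.0]
contact_force: [-0.5, -0.1, 1.0]
grip_width: 1.0
finger_force: 0.0
```

```bash
python3 - <<'E'
from h import *
s=env.get_state();print(s['position'],s['contact_force'])
print(s['joint_pos'])
a=env.get_image('wrist');b=env.get_image('side')
save(np.hstack([cv2.resize(a[130:290,140:370],(400,300)),cv2.resize(b[110:200,225:360],(400,300),interpolation=cv2.INTER_CUBIC)]),'g3')
E
```

```text
[ 466.10291316 -281.40040996    4.28950802] [-0.48834024 -0.12975171  0.98579617]
[ 0.68685447  0.52335856 -0.30187548  1.94022014  0.22955016  0.71136554
  0.16770382]
```

View pics/g3.png

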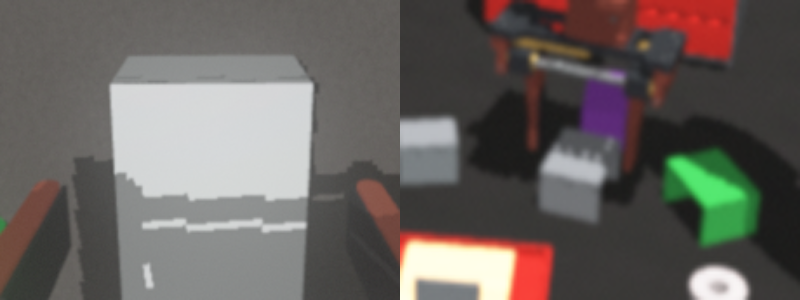

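The tips are now at about 32 mm with no contact, so 12 mm more and then close.

Emit:
arm_command --commands '[[0.0878,[0,0,0.004],[0,0,0]],[0.0878,[0,0,0.008],[0,0,0]],[0.0878,[0,0,0.012],[0,0,0]],[0.0878,[0,0,0.012],[0,0,0]]]'

```text
t: 5.32
position: [465.9, -281.3, -7.9]
eef_rot: [-0.0, 0.735, 0.678, -0.0]
contact_force: [0.6, -0.3, 0.1]
grip_width: 1.001
finger_force: 0.0
```

Emit:
arm_command --commands '[[0.045,[0,0,0],[0,0,0]],[0.045,[0,0,0],[0,0,0]],[0.045,[0,0,0],[0,0,0]],[0.045,[0,0,0],[0,0,0]],[0.045,[0,0,0],[0,0,0]]]' --force 35

```text
t: 5.95
position: [466.5, -281.6, -7.3]
eef_rot: [0.0, 0.735, 0.678, 0.0]
contact_force: [0.6, -1.7, 0.8]
grip_width: 0.676
finger_force: 35.0
```

Gripped: the width is 0.676, or 59.4 mm. I'll lift and carry it toward the tray so the wrist camera can see the nest.

Emit:
arm_command --commands '[[0.045,[0,0,-0.03],[0,0,0]],[0.045,[0,0,-0.08],[0,0,0]],[0.045,[0.0,0,-0.13],[0,0,0]],[0.045,[0.04,0.01,-0.18],[0,0,0]],[0.045,[0.08,0.02,-0.2],[0,0,-5]],[0.045,[0.11,0.033,-0.2],[0,0,-10]],[0.045,[0.11,0.033,-0.2],[0,0,-14.2]],[0.045,[0.11,0.033,-0.2],[0,0,-14.2]]]'

```text
t: 6.95
position: [507.3, -174.2, 191.9]
eef_rot: [-0.001, 0.646, 0.764, -0.0]
contact_force: [-0.2, -0.2, -2.5]
grip_width: 0.675
finger_force: 35.0
```

```bash
python3 - <<'E'
from h import *
env.get_image('wrist')
s=env.get_state();a=env.get_image('wrist');np.save('w3.npy',a);c=cam('wrist',s)
np.save('s3.npy',np.r_[s['position'],s['eef_rot']])
print(s['position'],s['eef_rot'],s['grip_width'],s['finger_force'],s['t'])
print(proj(c,[[528,-21,5]]))
save(cv2.resize(a,(800,600),interpolation=cv2.INTER_CUBIC),'w3')
E
```

```text
[ 507.22158503 -174.76088551  191.92831111] [-6.11562422e-04  6.46319818e-01  7.63066274e-01 -4.24793999e-04] 0.6796141902603666 34.99634027481079 7.0
[[301.6741712   29.68238038]]
```

View pics/w3.png

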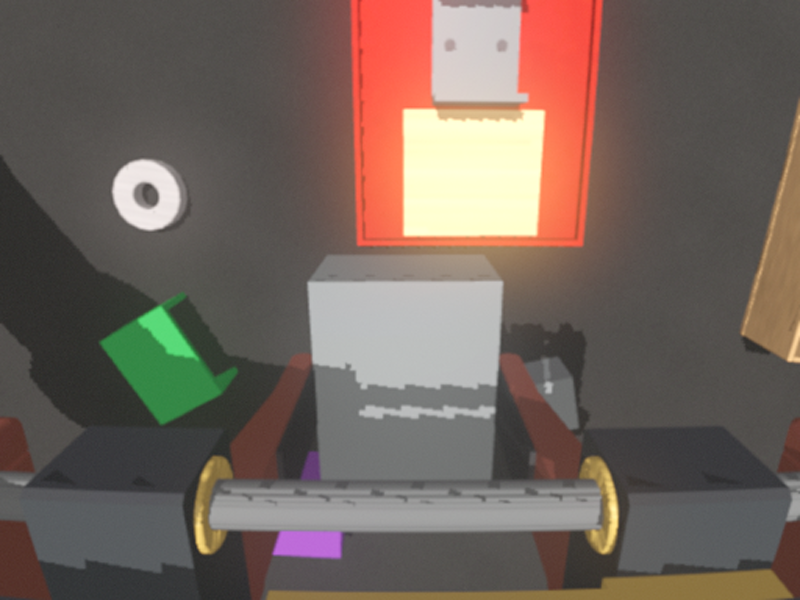

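The wrist view shows B held squarely and gripped at about (405,380). In the tray, the near edge runs (357,244)–(583,244), the plywood spans (403–545, 110–236), and the near leg's top spans (432–527, 93–102). The trough screws are at (450,45) and (502,45).

```bash
python3 - <<'E'
from h import *
v=np.load('s3.npy');c=cam('wrist',dict(position=v[:3],eef_rot=v[3:]))
ang=np.radians(9.5);e=np.array([[np.cos(ang),np.sin(ang)],[-np.sin(ang),np.cos(ang)]])
def f(px,z): return plane(c,np.array(px)*.64,z)[:,:2]
def L(p): return (p@e.T).round(1).tolist()
for z in(3,8,13,18):
    p=f([(357,244),(583,244)],z);print('rim',z,p.round(1).tolist(),'w',np.linalg.norm(p[1]-p[0]).round(1),'ang',np.degrees(np.arctan2(*(p[1]-p[0])[::-1])).round(2))
for z in(3,8,13):
    print('ply',z,L(f([(403,110),(545,110),(403,235),(538,235)],z)),'screws',L(f([(450,45),(502,45)],z)),'trough edges',L(f([(433,90),(519,90)],z)))
    p=f([(432,102),(527,102),(432,94),(527,94)],z+35);print('leg top',L(p),'ang',np.degrees(np.arctan2(*(p[1]-p[0])[::-1])).round(2))
print('here tray ctr guess',L(np.array([[528,-21]])))
# far sources: tray corners from scene image legs
k=.64;s=cam('scene')
# crop0 px -> image: 130+u*300/800, 90+v*200/533
cr=lambda u,v:(130+u*.375,90+v*.37523)
for z in(3,8,13):
    P=lambda q,zz:L(plane(s,[cr(*x) for x in q],zz)[:,:2])
    print('scene rim',P([(247,195),(508,309),(429,458),(147,319)],z),'screws',P([(337,300),(318,329)],z),'legtops far',P([(305,255),(381,287)],z+35))
E
```

```text
rim 3 [[469.0, -173.6], [641.5, -144.3]] w 174.9 ang 9.62
rim 8 [[469.3, -172.6], [639.6, -143.7]] w 172.6 ang 9.62
rim 13 [[469.7, -171.6], [637.7, -143.1]] w 170.4 ang 9.62
rim 18 [[470.0, -170.6], [635.8, -142.5]] w 168.1 ang 9.62
ply 3 [[469.5, -150.6], [572.2, -149.9], [469.3, -241.7], [573.1, -241.4]] screws [[502.5, -106.7], [539.1, -106.4]] trough edges [[490.9, -136.9], [552.6, -136.4]]
leg top [[488.6, -147.9], [550.9, -147.4], [488.6, -142.9], [550.7, -142.4]] ang 9.94
ply 8 [[469.5, -151.0], [570.9, -150.3], [469.4, -240.8], [571.8, -240.6]] screws [[502.1, -107.6], [538.2, -107.3]] trough edges [[490.7, -137.4], [551.5, -136.9]]
leg top [[488.4, -148.3], [549.8, -147.8], [488.3, -143.4], [549.5, -142.9]] ang 9.94
ply 13 [[469.5, -151.3], [569.6, -150.6], [469.4, -240.0], [570.5, -239.7]] screws [[501.7, -108.5], [537.4, -108.2]] trough edges [[490.4, -137.9], [550.5, -137.5]]
leg top [[488.1, -148.7], [548.7, -148.2], [488.1, -143.9], [548.4, -143.4]] ang 9.94
here tray ctr guess [[517.3, -107.9]]
scene rim [[427.1, -248.9], [428.5, 33.0], [599.9, 34.2], [599.0, -250.3]] screws [[495.9, -109.3], [532.4, -109.0]] legtops far [[488.1, -147.2], [486.4, -70.5]]
scene rim [[430.6, -246.4], [432.0, 33.7], [602.4, 34.9], [601.5, -247.7]] screws [[499.1, -107.7], [535.3, -107.3]] legtops far [[491.4, -145.3], [489.8, -69.1]]
scene rim [[434.2, -243.9], [435.6, 34.4], [604.8, 35.6], [603.9, -245.2]] screws [[502.2, -106.0], [538.2, -105.7]] legtops far [[494.7, -143.3], [493.1, -67.7]]
```

```bash
python3 -c "
from h import *
go(539.3,-75,70,9.6)"
```

```text
shift m [0.0933 0.0481 0.122 ] turn [-0.1 -0.  -0.2] now [ 507.3 -175.   192. ] t 7.05
```

Emit:
arm_command --commands '[[0.045,[0.03,0.015,0],[0,0,0]],[0.045,[0.06,0.03,0],[0,0,0]],[0.045,[0.093,0.048,0.02],[0,0,-0.2]],[0.045,[0.093,0.048,0.06],[0,0,-0.2]],[0.045,[0.093,0.048,0.1],[0,0,-0.2]],[0.045,[0.093,0.048,0.122],[0,0,-0.2]],[0.045,[0.093,0.048,0.122],[0,0,-0.2]],[0.045,[0.093,0.048,0.122],[0,0,-0.2]]]'

```text
t: 8.05
position: [540.4, -75.2, 71.4]
eef_rot: [0.0, 0.645, 0.764, 0.0]
contact_force: [-0.2, -0.4, -2.9]
grip_width: 0.679
finger_force: 35.0
```

```bash
python3 - <<'E'
from h import *
s=env.get_state();a=env.get_image('wrist');c=cam('wrist',s);print(s['position'].round(1),s['contact_force'].round(1))
np.save('w4.npy',a)
# trough side edges of the middle channel beyond the held piece: predict far leg, check by gradient
e=lambda x,y:(x*.9860-y*.1668,x*.1668+y*.9860)
n=np.array(e(519.5,-108.))
print('nest world',n)
q=[(*e(519.5+i,-108+j),8+k) for i,j,k in[(-30,33,35),(30,33,35),(-30,38,35),(30,38,35),(-30,-35,35),(30,-35,35)]]
print(proj(c,q).round(1).tolist())
q=[(*e(519.5,-163+40),70+7.6+40)]
print('held front edge',proj(c,q).round(1))
g=a.astype(int).mean(2);p=proj(c,q[:1])[0]
p=proj(c,[(*e(519.5,-108+37.5),43)])[0].astype(int);print(p,'row',g[p[1],max(0,p[0]-110):p[0]+110:4].astype(int).tolist());print('col',g[max(0,p[1]-30):p[1]+40:2,p[0]].astype(int).tolist())
E
```

```text
[540.4 -75.2  71.4] [-0.2 -0.4 -2.9]
nest world [530.2414 -19.8354]
[[213.3, 79.3], [303.6, 79.5], [213.1, 71.4], [303.8, 71.6], [216.6, 178.3], [300.0, 178.5]]
held front edge [[258.  176.9]]
[258  72] row [104, 70, 86, 105, 106, 106, 108, 110, 110, 113, 114, 115, 105, 116, 117, 118, 131, 164, 165, 166, 165, 166, 166, 166, 165, 166, 165, 166, 164, 164, 164, 164, 163, 163, 163, 162, 162, 162, 161, 142, 119, 117, 114, 106, 114, 112, 111, 108, 108, 105, 103, 104, 103, 103, 64]
col [206, 207, 208, 208, 208, 207, 206, 204, 204, 203, 203, 205, 207, 176, 164, 164, 164, 158, 98, 109, 108, 107, 107, 107, 109, 144, 154, 157, 156, 156, 156, 156, 156, 154, 154]
```

The far leg appears at columns 212–304 and rows 69–77, within about 1 mm of the prediction. Lowering.

Emit:
arm_command --commands '[[0.045,[0,0,0.015],[0,0,0]],[0.045,[0,0,0.03],[0,0,0]],[0.045,[0,0,0.045],[0,0,0]],[0.045,[0,0,0.056],[0,0,0]],[0.045,[0,0,0.06],[0,0,0]],[0.045,[0,0,0.063],[0,0,0]],[0.045,[0,0,0.065],[0,0,0]],[0.045,[0,0,0.065],[0,0,0]]]'

```text
t: 9.1
position: [540.0, -74.9, 5.7]
eef_rot: [0.0, 0.644, 0.765, 0.0]
contact_force: [0.9, -0.2, -3.5]
grip_width: 0.675
finger_force: 35.0
```

Emit:
arm_command --commands '[[0.045,[0,0,0.001],[0,0,0]],[0.045,[0,0,0.002],[0,0,0]],[0.045,[0,0,0.003],[0,0,0]],[0.045,[0,0,0.003],[0,0,0]]]'

```text
t: 9.6
position: [539.8, -74.8, 2.5]
eef_rot: [-0.0, 0.644, 0.765, -0.0]
contact_force: [-0.2, 0.1, -2.8]
grip_width: 0.678
finger_force: 35.0
```

Emit:
arm_command --commands '[[0.045,[0,0,0.001],[0,0,0]],[0.045,[0,0,0.002],[0,0,0]],[0.045,[0,0,0.002],[0,0,0]],[0.045,[0,0,0.002],[0,0,0]]]'

```text
t: 10.1
position: [540.0, -74.8, 1.6]
eef_rot: [0.0, 0.644, 0.765, -0.0]
contact_force: [-3.8, 0.6, 9.2]
grip_width: 0.673
finger_force: 35.0
```

Seated: 9 N upward at stated z ≈ 1.6. Release and rise.

Emit:
arm_command --commands '[[0.0878,[0,0,0],[0,0,0]],[0.0878,[0,0,0],[0,0,0]],[0.0878,[0,0,0],[0,0,0]],[0.0878,[0,0,0],[0,0,0]],[0.0878,[0,0,-0.03],[0,0,0]],[0.0878,[0,0,-0.09],[0,0,0]],[0.0878,[0,0,-0.15],[0,0,0]],[0.0878,[0,0,-0.2],[0,0,0]]]'

```text
t: 11.1
position: [540.0, -74.8, 203.0]
eef_rot: [0.001, 0.644, 0.765, 0.0]
contact_force: [0.8, -0.2, -0.1]
grip_width: 0.998
finger_force: 0.0
```

```bash
python3 -c "
from h import *
go(462,230,220,3.3)"
```

```text
shift m [ 0.3136 -0.0251 -0.0172] turn [0.1 0.  6.5] now [540.  -74.8 203. ] t 11.1
```

Emit:
arm_command --commands '[[0.0878,[0.05,-0.004,-0.02],[0,0,1]],[0.0878,[0.1,-0.008,-0.02],[0,0,2]],[0.0878,[0.15,-0.012,-0.02],[0,0,3]],[0.0878,[0.2,-0.016,-0.02],[0,0,4]],[0.0878,[0.25,-0.02,-0.02],[0,0,5]],[0.0878,[0.3,-0.023,-0.02],[0,0,6]],[0.0878,[0.333,-0.025,-0.02],[0,0,6.5]],[0.0878,[0.333,-0.025,-0.02],[0,0,6.5]]]'

```text
t: 12.1
position: [457.3, 252.0, 220.6]
eef_rot: [-0.001, 0.685, 0.729, 0.0]
contact_force: [0.9, -0.1, -0.3]
grip_width: 1.001
finger_force: 0.0
```

```bash
python3 - <<'E'
from m import *
env.get_image('side')
s=env.get_state();a=env.get_image('wrist');np.save('w5.npy',a);c=cam('wrist',s)
print(s['position'].round(1))
p=proj(c,[[462,298.5,40]])[0];print(p)
rects('w',a,c,[p],tol=12);rects('w',a,c,[p],tol=22)
q=proj(c,[[462-30,298.5-40,40],[462+30,298.5-40,40],[462-30,298.5+40,40],[462+30,298.5+40,40]]);print(q.round())
go(462,299,60,3.3)
E
```

```text
[458.1 249.9 220.4]
[265.51061508 122.19579686]
w [265.51061508 122.19579686] px 233 ctr [463.2 298.4] size [58.5 78. ] ang 3.5
w [265.51061508 122.19579686] px 236 ctr [463.6 298.4] size [59.2 78. ] ang 3.5
[[238. 155.]
 [289. 158.]
 [241.  84.]
 [295.  88.]]
shift m [0.0502 0.0063 0.1603] turn [-0.  0.  0.] now [458.7 248.6 220.3] t 12.2
```

Emit:
arm_command --commands '[[0.0878,[0.03,0.005,0.02],[0,0,0]],[0.0878,[0.0495,0.0075,0.06],[0,0,-0.2]],[0.0878,[0.0495,0.0075,0.11],[0,0,-0.2]],[0.0878,[0.0495,0.0075,0.15],[0,0,-0.2]],[0.0878,[0.0495,0.0075,0.18],[0,0,-0.2]],[0.0878,[0.0495,0.0075,0.205],[0,0,-0.2]],[0.0878,[0.0495,0.0075,0.22],[0,0,-0.2]],[0.0878,[0.0495,0.0075,0.228],[0,0,-0.2]]]'

```text
t: 13.2
position: [463.7, 297.9, -8.0]
eef_rot: [0.0, 0.686, 0.728, -0.0]
contact_force: [0.8, 0.3, -0.8]
grip_width: 0.998
finger_force: 0.0
```

Emit:
arm_command --commands '[[0.0878,[0,0,0],[0,0,0]],[0.0878,[0,0,0],[0,0,0]],[0.045,[0,0,0],[0,0,0]],[0.045,[0,0,0],[0,0,0]],[0.045,[0,0,0],[0,0,0]],[0.045,[0,0,0],[0,0,0]],[0.045,[0,0,0],[0,0,0]]]' --force 35

```text
t: 14.08
position: [463.4, 299.0, -7.3]
eef_rot: [0.0, 0.685, 0.728, 0.0]
contact_force: [-0.1, -1.5, 3.1]
grip_width: 0.679
finger_force: 35.0
```

Gripped. Target for A: (521.5, 34.5), tool y at 9.6°.

```bash
python3 -c "
from h import *
go(521.5,34.5,72,9.6)"
```

```text
shift m [-0.2675  0.042  -0.0793] turn [ 0.  -0.  -6.1] now [463.4 299.   -7.3] t 14.07
```

Emit:
arm_command --commands '[[0.045,[0,0,-0.03],[0,0,0]],[0.045,[0,0,-0.08],[0,0,0]],[0.045,[-0.03,0.005,-0.12],[0,0,-1]],[0.045,[-0.08,0.012,-0.13],[0,0,-2]],[0.045,[-0.13,0.02,-0.13],[0,0,-3]],[0.045,[-0.18,0.028,-0.13],[0,0,-4]],[0.045,[-0.225,0.036,-0.13],[0,0,-5]],[0.045,[-0.25,0.04,-0.13],[0,0,-6.1]]]'

```text
t: 15.08
position: [518.0, 48.5, 121.7]
eef_rot: [-0.0, 0.647, 0.763, -0.001]
contact_force: [-0.8, 0.2, -4.0]
grip_width: 0.676
finger_force: 35.0
```

```bash
python3 -c "
from h import *
env.get_image('side');env.get_image('side');env.get_image('side');env.get_image('side')
go(521.5,34.5,72,9.6);print(env.get_state()['grip_width'])"
```

```text
shift m [-0.0176  0.0009  0.05  ] turn [-0.1 -0.  -0.1] now [517.8  51.7 122. ] t 15.28
0.6766696241930092
```

Emit:
arm_command --commands '[[0.045,[-0.0175,0.001,0],[0,0,0]],[0.045,[-0.0175,0.001,0.02],[0,0,0]],[0.045,[-0.0175,0.001,0.05],[0,0,0]],[0.045,[-0.0175,0.001,0.05],[0,0,0]],[0.045,[-0.0175,0.001,0.07],[0,0,0]],[0.045,[-0.0175,0.001,0.09],[0,0,0]],[0.045,[-0.0175,0.001,0.108],[0,0,0]],[0.045,[-0.0175,0.001,0.113],[0,0,0]]]'

```text
t: 16.27
position: [522.0, 34.7, 9.0]
eef_rot: [-0.0, 0.645, 0.764, -0.0]
contact_force: [0.6, -0.5, -4.3]
grip_width: 0.68
finger_force: 35.0
```

Emit:
arm_command --commands '[[0.045,[0,0,0.002],[0,0,0]],[0.045,[0,0,0.004],[0,0,0]],[0.045,[0,0,0.006],[0,0,0]],[0.045,[0,0,0.007],[0,0,0]],[0.045,[0,0,0.008],[0,0,0]],[0.045,[0,0,0.008],[0,0,0]]]'

```text
t: 17.02
position: [522.4, 34.7, 1.7]
eef_rot: [0.0, 0.646, 0.764, 0.0]
contact_force: [-1.2, -0.2, -1.0]
grip_width: 0.674
finger_force: 35.0
```

Emit:
arm_command --commands '[[0.045,[0,0,0.001],[0,0,0]],[0.045,[0,0,0.001],[0,0,0]]]'

```text
t: 17.27
position: [522.4, 34.7, 1.7]
eef_rot: [0.0, 0.646, 0.764, -0.0]
contact_force: [-4.5, -1.5, 11.0]
grip_width: 0.678
finger_force: 35.0
```

Emit:
arm_command --commands '[[0.0878,[0,0,0],[0,0,0]],[0.0878,[0,0,0],[0,0,0]],[0.0878,[0,0,0],[0,0,0]],[0.0878,[0,0,0],[0,0,0]],[0.0878,[0,0,-0.03],[0,0,0]],[0.0878,[0,0,-0.09],[0,0,0]],[0.0878,[0,0,-0.15],[0,0,0]],[0.0878,[0,0,-0.2],[0,0,0]]]'

```text
t: 18.27
position: [522.4, 34.9, 202.9]
eef_rot: [0.0, 0.645, 0.764, 0.0]
contact_force: [1.0, -0.7, -0.5]
grip_width: 1.003
finger_force: 0.0
```

Emit:
arm_command --commands '[[0.0878,[-0.03,0,-0.04],[0,0,0]],[0.0878,[-0.06,0,-0.06],[0,0,0]],[0.0878,[-0.06,0,-0.06],[0,0,0]],[0.0878,[-0.06,0,-0.06],[0,0,0]],[0.0878,[-0.06,0,-0.06],[0,0,0]]]'

```text
t: 18.9
position: [531.6, -23.2, 259.7]
eef_rot: [-0.001, 0.645, 0.764, -0.0]
contact_force: [-0.6, -0.3, 0.1]
grip_width: 0.997
finger_force: 0.0
```

```bash
python3 - <<'E'
from m import *
s=env.get_state();a=env.get_image('wrist');c=cam('wrist',s);print(s['position'].round(1),s['t'])
b=env.get_image('side')
P=[(540-.0,-75,48),(521.5,34.5,48)]
print(proj(c,P).round())
for t in(12,20):
  for p in proj(c,P): rects('w',a,c,[p],z=48,tol=t)
save(np.hstack([cv2.resize(a,(400,300)),cv2.resize(b[160:270,180:300],(327,300),interpolation=cv2.INTER_CUBIC)]),'fin')
E
```

```text
[531.6 -23.2 259.7] 18.9
[[259. 198.]
 [259. 112.]]
w [259.30445043 197.87330833] px 172 ctr [538.2 -64.9] size [58.  57.4] ang 9.7
w [259.47280714 111.70053872] px 322 ctr [524.   23.3] size [59.4 97.7] ang 9.7
w [259.30445043 197.87330833] px 175 ctr [539.2 -64.4] size [60.  58.8] ang 10.7
w [259.47280714 111.70053872] px 330 ctr [524.1  23.3] size [ 59.7 100.2] ang 9.7
```

View pics/fin.png

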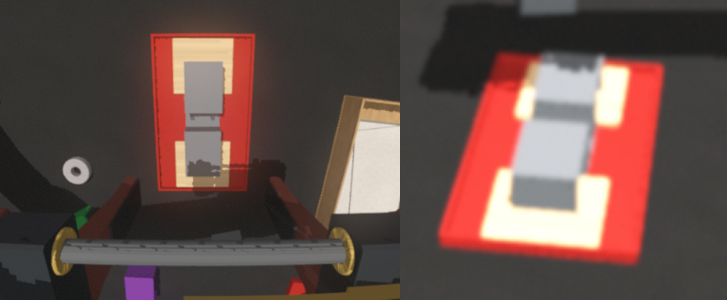

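Both channels lie in line at 9.7°, one on each side, with the trough gap visible between them at about (203,120). Both seated at the same height. Handing in.

```bash
python3 -c "
from station import env
print(env.job_done())"
```

```text
the job is handed in; nothing more can be done
None
```

Both wide channels are nested legs-down over the middle one, flat and parallel with their ends lined up, and the job was handed in at about 19 s; I never reached for the narrow, green or purple pieces.

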